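# Nudge two petri dishes into the recesses of a warming plate

## Robot

A 6-joint arm with a two-finger parallel gripper is mounted at the origin on a cart in front of the work surface, level with it; the furniture and walls round the work are solid. World frame = base frame: x ahead of the robot, y to its left, z up, the work surface at z = 0. Lengths are in m, angles in rad, forces in N, time in s.
With the tool pointing down it reaches from about 0.275 to 0.85 m from the base axis. Payload 19 kg.
Tool frame: the origin (TCP) lies midway between the tips of the shut fingers; the grasp point (between the pads) lies env.pinch_z behind it (env.pinch_z is the distance from the TCP to the grasp point, in m); z points along the fingers, y is the line along which they close (so a half turn about z gives the same grasp; the last joint's range is limited). The gripper opens to 85 mm and grips with 20 to 120 N. Pads are 22 mm wide; open, the fingers measure 114 mm over their backs; the gripper's body (76 mm by 85 mm) begins 54 mm behind the grasp point. The pads swing forward as they close: fully open they stand 13 mm farther back than shut.
Start: joints at [1.164, 0.15, 1.437, -0, 1.554, -0.134], TCP at [0.155, 0.554, 0.231] pointing down, gripper open.
Joint ranges: [-2.8, 2.8], [-0.68, 2.1], [0.12, 2.68], [-1.39, 4.53], [0.16, 2.79], [-2.81, 2.81]. Speed limits (rad/s): [1.89, 1.89, 2.22, 3.01, 3.01, 3.01].

## Interface

Orientations are given as a unit quaternion [x, y, z, w].
In Python, from bench import env gives the robot as it stands. The module is installed in compiled form; this text tells all that it offers. Calls block until the motion is done:
- env.move_to(position, orientation): joint-space move of the TCP to a pose.
- env.move_linear(position, rotation=None, v=0.15, force_limit=None): straight line of the TCP; rotation=None keeps the orientation; v is the mean speed in m/s. With force_limit (N) it stops when the force on the tool has changed by that much, and returns True; else False.
- env.movej(angles): joint-space move.
- env.move_gripper(opening, f_grip=None): finger opening in m; f_grip is the grip in N (None keeps the last); returns when the fingers have stopped.
- env.dwell(seconds).
- env.ik(position, orientation): joint angles nearest the present ones, or None.
- env.get_obs(): the state.
- env.camera(name): name is "scene" or "side" or "wrist"; returns a dict with "img" (400x640x3 uint8, red, green, blue), "K" (3x3 intrinsics, pixels), "position" and "rotation" of the camera in the world. Camera axes: x right, y down, z forward; pixel columns grow to the right and rows downward; lengths in m; the calibration is good to about 2 mm. A picture is of the moment at which its call begins. There is no depth.
A pose or a line that the arm cannot do raises env.IKError and nothing moves.
- env.job_done(): hands the job in; it is judged then, once.
The state is a dict: "time": time; "joint_positions": joint angles; "qvel": joint speeds; "effort": joint torques, N m; "tcp_pos": TCP position; "tool_rot": TCP orientation; "contact_force": force on the tool from outside, world axes, zero at the start; "torque": the same for the moment, N m; "opening": finger opening in m; "grasp_force": force on a finger pad.
Only numpy, scipy, OpenCV 4.12 (cv2) and the standard library are available. Lean on these libraries where they do the work, as an engineer would, in place of code of your own. Each camera call takes 0.05 s, during which the arm holds its last target. There are 200 camera calls.

## Task

Two lidded petri dishes lie on the flat front part of the dark metal warming plate. With your fingertips gently push each of them across the plate until it drops into one of the two round recesses, one dish in each (either one in either), lying flat and fully home. Do not grip, lift or tip over the dishes, and leave the things standing round the plate where they are.

Things in the scene. Friction and masses are not known exactly. Their poses are not given: they have to be found in the camera images.
- dish_plate: dark metal warming plate, fixed to the worktop, 180 (x) by 250 (y) by 20 mm high, top flat at 20 mm above the worktop, black control strip on its front edge. Origin: centre of its underside; x points to the back (the side with the two recesses, away from the robot but turned by up to 0.4 rad), y to its left, z up. The flat front part (apron, x from -90 to +9 mm) carries the dishes at the start.
- nest_left (a point): centre of the floor of the round recess on the plate's left side (seen from the robot), at (42, 56, 13) mm in the plate's frame. The recess is 65 mm in diameter and 7 mm deep, with a 1.5 mm chamfer round its mouth; a dish seated in it has about 2.5 mm of play all round and stands 6 mm proud of the plate.
- nest_right (a point): centre of the floor of the round recess on the plate's right side (seen from the robot), at (42, -56, 13) mm in the plate's frame. The recess is 65 mm in diameter and 7 mm deep, with a 1.5 mm chamfer round its mouth; a dish seated in it has about 2.5 mm of play all round and stands 6 mm proud of the plate.
- dish_a: lidded clear plastic petri dish (empty), 60 mm in diameter and 13 mm high, about 40 g, loose. The lid (the upper 7 mm, fixed to the dish) is 60 mm wide, the body under it 56 mm. At the start it lies flat on the apron of the plate, clear of both recesses and of the other dish. Origin: centre of its underside; z up; it may be turned any way.
- dish_b: lidded clear plastic petri dish (with a small pale piece inside), 60 mm in diameter and 13 mm high, about 40 g, loose. The lid (the upper 7 mm, fixed to the dish) is 60 mm wide, the body under it 56 mm. At the start it lies flat on the apron of the plate, clear of both recesses and of the other dish. Origin: centre of its underside; z up; it may be turned any way.
- flask: bystander: empty 100 ml glass conical flask, 63 mm wide, 102 mm high, standing on the worktop 15 to 35 mm to the right of the plate. Origin: centre of its underside.
- dropper: bystander: small amber bottle with a black cap, 28 mm wide, 67 mm high, standing behind the plate. Origin: centre of its underside.
- boat: bystander: white plastic weighing boat, 48 by 48 by 10 mm, lying behind the plate. Origin: centre of its underside.
- spatula: bystander: thin steel spatula, 158 mm long, 11 mm wide, 4 mm high, lying on the worktop along the plate's left edge. Origin: centre of its underside.
Not all that is in view belongs to the job. Leave any pink look-alike of the dish_a alone. What is shaped like the dish_b but turquoise is not meant.

How it is judged:
At the end, for the whole second after the job is handed in: One dish lies at rest in each recess: its centre within 6 mm of the recess's centre, its underside within 2.5 mm of the recess floor, level within 0.06 rad (((horizontal distance between dish_a and nest_left below 0.006 m and z of each of dish_a, dish_b in the frame of dish_plate below 0.0155 m and horizontal distance between dish_b and nest_right below 0.006 m) or (horizontal distance between dish_b and nest_left below 0.006 m and z of each of dish_b, dish_a in the frame of dish_plate below 0.0155 m and horizontal distance between dish_a and nest_right below 0.006 m)) and angle between each of dish_a, dish_b's own z axis and vertical below 0.06 rad and linear speed of each of dish_a, dish_b below 0.02 m/s); the robot touches nothing.
It fails at once if a dish is lifted (more than 10 mm above the plate's top) (height (world z) of any of dish_a, dish_b above 0.03 m).
It fails at once if a dish is tipped by more than 0.5 rad (angle between any of dish_a, dish_b's own z axis and vertical above 0.5 rad).
It fails at once if a dish is gripped or pushed hard (fingers press on it with more than 25 N) (contact force between the fingers and dish_a above 25 N or contact force between the fingers and dish_b above 25 N).
It fails at once if the flask, the dropper bottle, the weighing boat or the spatula is moved more than 20 mm (distance of any of flask, dropper, boat, spatula from where it was at the start of the episode above 0.02 m).
It fails at once if the flask or the dropper bottle is knocked over (angle between any of flask, dropper's own z axis and vertical above 0.4 rad).
It also fails if it takes over 48 s, if anything falls off the work surface, if the arm or the gripper's body presses on something with over 40 N, if the wrist force passes 120 N, or if a joint passes its speed limit or range.

## Working session

There is one attempt and no reset: what is moved stays moved. The work goes in short steps, each a Python script; the robot and the scene stay as the last script left them, time stands still between calls to the robot, and variables do not carry over. Pictures are saved under pics/ and viewed, at most 10 in all, crops included, and the job is handed in when it is done.

```bash
mkdir -p pics; python3 - <<'E'
from bench import env
import cv2,numpy as np
o=env.get_obs();print(o['time'],o['tcp_pos'],o['tool_rot'],o['opening'],env.pinch_z)
for n in['scene','side']:
    c=env.camera(n);cv2.imwrite(f'pics/{n}0.png',c['img'][:,:,::-1]);print(n,c['K'].tolist(),c['position'],np.round(c['rotation'],4).tolist())
E
```

```text
0.0 [0.15482559 0.55350677 0.23071716] [ 1.35954437e-01  9.90714920e-01 -5.62332861e-04 -1.49993281e-04] 0.08528984869041051 0.0187
scene [[477.2461514264637, 0.0, 317.89966518450314], [0.0, 477.2461514264637, 192.56895638931653], [0.0, 0.0, 1.0]] [-0.04172725 -0.62674012  0.41524049] [0.7715, -0.317, 0.2014, -0.5136]
side [[519.4079803972131, 0.0, 329.2346540727027], [0.0, 519.4079803972131, 204.32533657099006], [0.0, 0.0, 1.0]] [0.6146337  0.82680532 0.39441182] [0.0264, 0.8354, -0.549, -0.0096]
```

View pics/scene0.png

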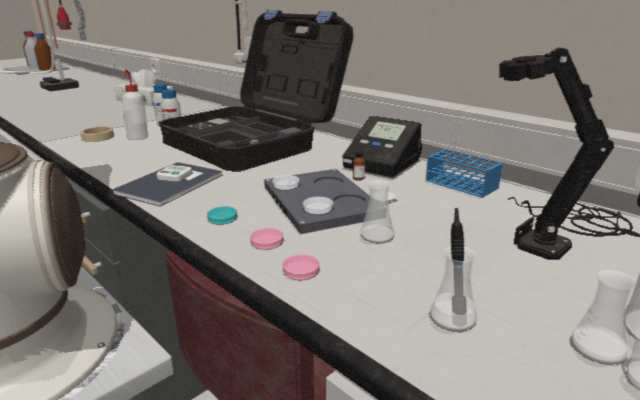

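View pics/side0.png

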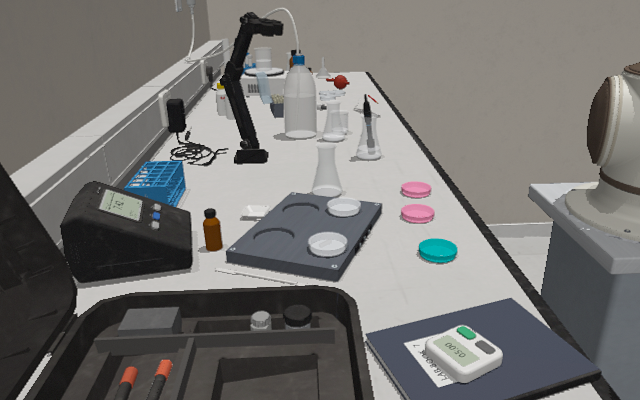

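Candidates, by pixel in the scene view:
- Clear dishes on the plate at (286,183) and (318,205). These are the ones to push; in the side view they are at (344,206) and (327,245).
- Pink look-alikes on the bench at (267,239) and (301,267), and a turquoise one at (222,215). I'll leave these alone.

Next I'll make a rough fix and then take a close wrist view.

```bash
cat > h.py <<'E'
from bench import env
import cv2,numpy as np
from scipy.spatial.transform import Rotation as R
def ray(c,px,z):
    d=np.asarray(c['rotation'],float)
    d=(R.from_quat(d) if d.size==4 else R.from_matrix(d)).apply(np.linalg.inv(c['K'])@[px[0],px[1],1]); p=np.array(c['position'])
    return (p+d*(z-p[2])/d[2])[:2]
def proj(c,P):
    d=np.asarray(c['rotation'],float); r=(R.from_quat(d) if d.size==4 else R.from_matrix(d))
    q=r.inv().apply(np.atleast_2d(P)-c['position'])@np.asarray(c['K']).T
    return q[:,:2]/q[:,2:]
def quat(yaw):  # tool down, tool x axis along world yaw
    return (R.from_euler('z',yaw)*R.from_euler('x',np.pi)).as_quat()
E
python3 - <<'E'
from h import *
o=env.get_obs();print(R.from_quat(o['tool_rot']).as_matrix().round(2).tolist())
S=env.camera('scene');D=env.camera('side')
for n,s,d in[('A',(286,181),(344,203)),('B',(318,203),(327,241))]:
    print(n,ray(S,s,.033),ray(D,d,.033))
print('corners side',[ray(D,p,.02).round(3) for p in[(296,193),(382,204),(327,270),(230,248)]])
m=ray(D,(305,225),.02);print(m)
for yaw in np.arange(-3,3.2,.5):
    print(round(yaw,2),None if env.ik([m[0]-.05,m[1],.28],quat(yaw)) is None else env.ik([m[0]-.05,m[1],.28],quat(yaw)).round(2))
w=env.camera('wrist');print(w['position'],R.from_quat(w['rotation']).as_matrix().round(2).tolist() if np.size(w['rotation'])==4 else w['rotation'], w['K'][0,0])
E
```

```text
[[-0.96, 0.27, -0.0], [0.27, 0.96, -0.0], [0.0, -0.0, -1.0]]
A [0.57646285 0.11901093] [ 0.5473432  -0.01114278]
B [ 0.54386909 -0.0146674 ] [0.58455402 0.13116959]
corners side [array([ 0.633, -0.097]), array([ 0.477, -0.031]), array([0.588, 0.194]), array([0.732, 0.117])]
[0.6170704  0.04564833]
-3.0 [-0.06  0.13  1.37  0.    1.65 -1.77]
-2.5 [-0.06  0.13  1.37  0.    1.65 -2.27]
-2.0 [-0.06  0.13  1.37  0.    1.65 -2.77]
-1.5 None
-1.0 [-0.06  0.13  1.37 -0.    1.65  2.52]
-0.5 [-0.06  0.13  1.37 -0.    1.65  2.02]
0.0 [-0.06  0.13  1.37 -0.    1.65  1.52]
0.5 [-0.06  0.13  1.37 -0.    1.65  1.02]
1.0 [-0.06  0.13  1.37 -0.    1.65  0.52]
1.5 [-0.06  0.13  1.37 -0.    1.65  0.02]
2.0 [-0.06  0.13  1.37  0.    1.65 -0.48]
2.5 [-0.06  0.13  1.37  0.    1.65 -0.98]
3.0 [-0.06  0.13  1.37  0.    1.65 -1.48]
[0.07424118 0.5778862  0.3728828 ] [[0.27, 0.91, 0.31], [0.96, -0.26, -0.09], [-0.0, 0.33, -0.95]] 292.5672719169054
```

```bash
python3 - <<'E'
from h import *
env.move_to([.53,.08,.17],quat(np.pi-.42)); env.move_gripper(.03)
o=env.get_obs();print(o['time'],o['opening'],o['joint_positions'])
c=env.camera('wrist');np.save('w1.npy',c,allow_pickle=True);cv2.imwrite('pics/w1.png',c['img'][:,:,::-1])
E
```

```text
3.0 0.029987207486753608 [ 6.06131006e-03  9.83028908e-02  1.62053100e+00 -2.20041981e-05
  1.42279739e+00 -1.14472551e+00]
```

View pics/w1.png

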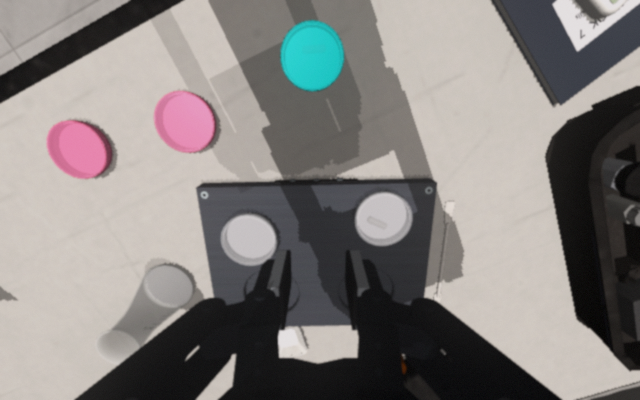

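Wrist view, with the picture top toward the robot: the clear dishes are at (249,239) on the right (dish_a) and (383,218) on the left (dish_b, showing its pale piece). The pink and turquoise ones are off the plate. The plate's front edge runs from (200,186) to (437,181). I'll fit the plate and dish positions and overlay the fit as a check.

```bash
cat > fit.py <<'E'
from h import *
from scipy.optimize import least_squares
def dish(c,px):   # lid top ellipse -> centre at z=.033
    g=cv2.GaussianBlur(c['img'],(3,3),0); h=g.min(2)
    m=(h>125).astype(np.uint8); m=cv2.morphologyEx(m,cv2.MORPH_CLOSE,np.ones((5,5)))
    n,l,s,_=cv2.connectedComponentsWithStats(m); k=l[px[1],px[0]]
    ct=max(cv2.findContours((l==k).astype(np.uint8),0,cv2.CHAIN_APPROX_NONE)[0],key=len)[:,0]
    P=np.array([ray(c,p,.033) for p in ct]); (x,y),r=cv2.minEnclosingCircle(P.astype(np.float32))
    return np.array([x,y]),r,np.median(P,0)
def P2W(p,pts):
    c,s=np.cos(p[2]),np.sin(p[2]); pts=np.atleast_2d(pts)
    return np.c_[p[0]+c*pts[:,0]-s*pts[:,1],p[1]+s*pts[:,0]+c*pts[:,1],pts[:,2]]
E
python3 - <<'E'
from fit import *
W=np.load('w1.npy',allow_pickle=True).item();S=env.camera('scene');D=env.camera('side')
C=np.array([[-.09,-.125,.02],[-.09,.125,.02],[.09,.125,.02],[.09,-.125,.02]])
obs=[(W,[(200,187),(436,181),None,(217,327)]),(D,[(383,206),(327,270),(229,248),(297,193)])]
def res(p,sel=obs):
    r=[]
    for c,q in sel:
        u=proj(c,P2W(p,C))
        for a,b in zip(u,q):
            if b is not None:r+=list(a-b)
    return r
for sel in(obs[:1],obs[1:],obs):
    f=least_squares(res,[.607,.046,-.42],args=(sel,));print(f.x.round(4),np.round(f.fun,1))
p=f.x;np.save('plate.npy',p)
for px in((249,239),(383,218)):
    c,r,m=dish(W,px);cs=np.array([c[0]-p[0],c[1]-p[1]]);print('dish',c.round(4),r,m.round(4),(R.from_euler('z',-p[2]).apply([*cs,0])*1e3).round(1))
t=np.linspace(0,2*np.pi,80)
out=[]
for c,box in((W,(180,160,280,200)),(D,(215,180,180,130)),(S,(255,160,160,80))):
    im=cv2.resize(c['img'][:,:,::-1],None,fx=4,fy=4,interpolation=cv2.INTER_CUBIC)
    L=[P2W(p,C)]+[P2W(p,np.c_[.042+.0325*np.cos(t),y+.0325*np.sin(t),0*t+.02]) for y in(.056,-.056)]
    for l in L: cv2.polylines(im,[((proj(c,l)+.5)*4).astype(int)],True,(0,255,0),1)
    x,y,w,h=[4*v for v in box];out.append(cv2.resize(im[y:y+h,x:x+w],(400,int(400*h/w))))
a=np.vstack([out[0],out[2]]);b=out[1]
H=max(len(a),len(b));pad=lambda i:np.vstack([i,np.zeros((H-len(i),400,3),np.uint8)])
cv2.imwrite('pics/fit.png',np.hstack([pad(a),pad(b)]))
E
```

```text
[ 0.6085  0.0476 -0.4034] [-3.8 -0.6  2.5  1.3  1.6  0.1]
[ 0.607   0.0431 -0.469 ] [ 2.8 -1.4  3.4  0.3 -6.2 -0.8 -0.  -2.3]
[ 0.6084  0.0464 -0.425 ] [-3.3 -2.7  2.9  4.2 -1.2 -1.4  0.  -1.9  7.2  0.9 -5.8  2.  -4.3 -1.3]
dish [ 0.5488 -0.0062] 0.02997550554573536 [ 0.5475 -0.006 ] [-32.7 -72.5   0. ]
dish [0.5839 0.1312] 0.029626665636897087 [0.5834 0.1315] [-57.4  67.2   0. ]
```

View pics/fit.png

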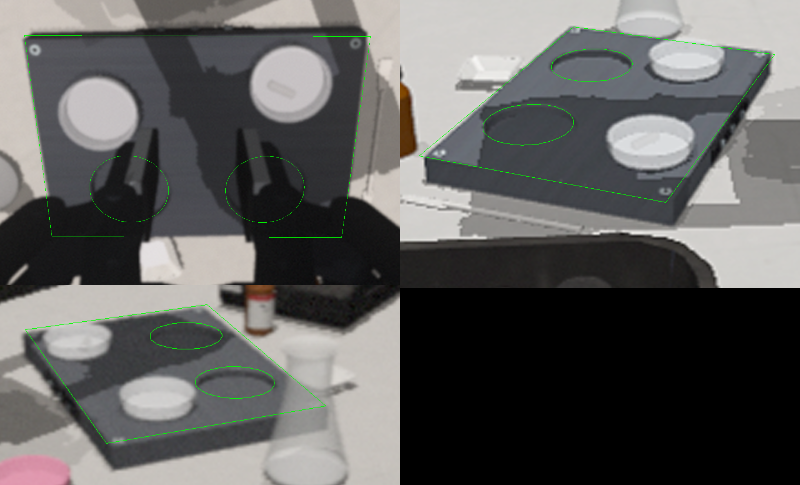

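```bash
python3 - <<'E'
from fit import *
env.move_to([.645,.03,.16],quat(np.pi-.42))
c=env.camera('wrist');np.save('w2.npy',c,allow_pickle=True);p=np.load('plate.npy')
C=np.array([[-.09,-.125,.02],[-.09,.125,.02],[.09,.125,.02],[.09,-.125,.02]])
print(env.get_obs()['time'],proj(c,P2W(p,C)).round())
cv2.imwrite('pics/w2.png',cv2.resize(c['img'][60:310,140:500,::-1],None,fx=2.2,fy=2.2,interpolation=cv2.INTER_CUBIC))
E
```

```text
3.7667 [[171.  46.]
 [462.  47.]
 [434. 238.]
 [198. 237.]]
```

View pics/w2.png

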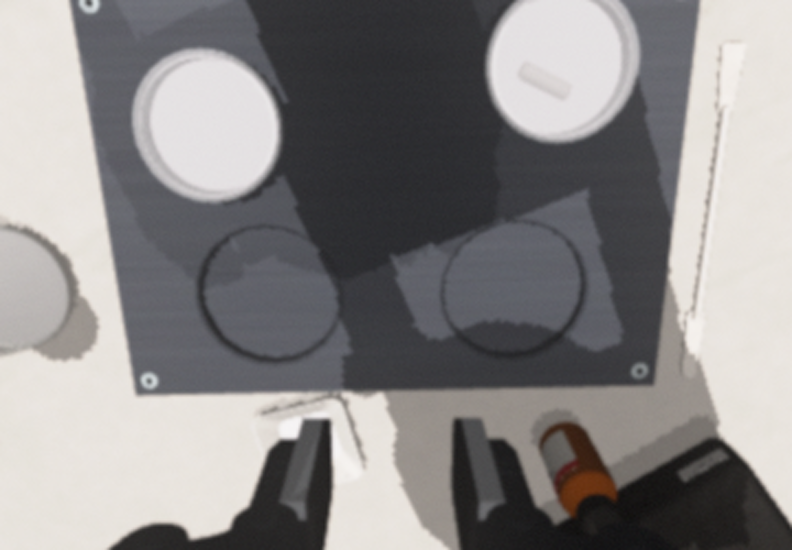

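Clear view of the recesses: in the crop their rims are centred at (269,292) and (513,288), and the plate's back corners at (137,394) and (654,384). I'll refit from these.

```bash
python3 - <<'E'
from fit import *
c=np.load('w2.npy',allow_pickle=True).item()
M=np.array([[.09,-.125,.02],[.09,.125,.02],[.042,-.056,.02],[.042,.056,.02]])
q=np.array([[137,394],[654,384],[269.5,292.5],[513,288.5]])/2.2+[140,60]-.27
f=least_squares(lambda p:(proj(c,P2W(p,M))-q).ravel(),[.6,.05,-.4]);p=f.x
print(p.round(4),f.fun.round(1));np.save('plate.npy',p)
print('nests L,R',P2W(p,M[3])[0].round(4),P2W(p,M[2])[0].round(4))
for n,px in(('a',(234,117)),('b',(396,88))):
    d,r,m=dish(c,px);print(n,d.round(4),round(r,4),(R.from_euler('z',-p[2]).apply([d[0]-p[0],d[1]-p[1],0])*1e3).round(1))
S=env.camera('scene');print([ (ray(S,x,.02)).round(4) for x in((255+185/2.5,160+51/2.5),(255+235/2.5,160+97/2.5))])
for P in((.507,.003,.03),(.53,.158,.03)): print(env.ik(P,quat(np.pi-.42)))
E
```

```text
[ 0.6072  0.0475 -0.3999] [-1.2 -0.5  0.5 -0.7 -0.1  0.9  0.8  0.4]
nests L,R [0.6677 0.0827 0.02  ] [ 0.6241 -0.0205  0.02  ]
a [ 0.5493 -0.0071] 0.0299 [-32.1 -72.8   0. ]
b [0.5848 0.1315] 0.03 [-53.4  68.7   0. ]
[array([0.667, 0.077]), array([ 0.6225, -0.0245])]
[-0.14614489  0.17023585  1.84599951  0.          1.12535729 -1.29694121]
[ 0.15040831  0.25760305  1.73769398  0.          1.14629562 -1.00038802]
```

```bash
python3 - <<'E'
from fit import *
p=np.load('plate.npy');N=P2W(p,[.042,-.056,.02])[0][:2];a=np.array([.5493,-.0071])
u=N-a;L=np.linalg.norm(u);u/=L;yaw=np.arctan2(u[1],u[0])
t=P2W(p,[-.055,-.002,.05])[0]
env.move_to(t+[0,0,.03],quat(np.pi+p[2])); env.move_linear(t,v=.15)
hit=env.move_linear(t-[0,0,.045],v=.03,force_limit=3)
z=env.get_obs()['tcp_pos'][2];print(hit,z,env.get_obs()['contact_force']);np.save('ztouch.npy',z)
env.move_linear([t[0],t[1],z+.02])
if not hit or not .0<z<.024: raise SystemExit('check')
zp=z+.0075
s=a-.055*u
env.move_to([*s,.06],quat(np.pi+yaw)); env.move_linear([*s,zp],v=.1)
e=N-u*(.037+.028)
print(env.move_linear([*e,zp],v=.05,force_limit=8))
o=env.get_obs();print(o['time'],o['tcp_pos'],o['contact_force'],yaw)
for n in('wrist','scene'):
    c=env.camera(n);np.save(n+'3.npy',c,allow_pickle=True)
w=np.load('wrist3.npy',allow_pickle=True).item();s=np.load('scene3.npy',allow_pickle=True).item()
print(proj(w,[*N,.02]),proj(w,[*(N-u*.028),.033]),proj(s,[*(N-u*.028),.033]))
i1=w['img'][100:350,140:500,::-1];i2=cv2.resize(s['img'][160:240,250:410,::-1],(360,180))
cv2.imwrite('pics/p3.png',cv2.resize(np.vstack([i1,i2]),None,fx=1.35,fy=1.35))
E
```

```text
True 0.019554760196959405 [-4.1051486   0.89005845 11.12820339]
False
8.4083 [ 0.55993511 -0.00900062  0.02708596] [ 0.07938125  0.58686778 -0.85086242] -0.17700469176942044
[[315.46880641 346.60251111]] [[315.14007887 326.11794064]] [[337.05589412 195.39005531]]
```

View pics/p3.png

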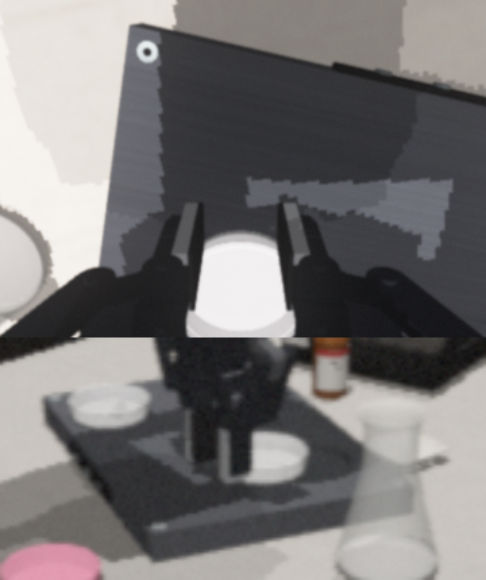

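```bash
python3 - <<'E'
from fit import *
w=np.load('wrist3.npy',allow_pickle=True).item();s=np.load('scene3.npy',allow_pickle=True).item()
tcp=np.array([.55994,-.0090]);u=np.array([np.cos(-.177),np.sin(-.177)])
g=w['img'][255:300,317].astype(int).mean(1);print(g.round())
for r in(272,276,281): print(r,(ray(w,(317,r),.033)-tcp)@u+.03)
print(ray(s,(338.9,197.7),.033),dish(s,(338,198)))
E
```

```text
[ 57.  56.  55.  55.  57.  55.  58.  58.  57.  57.  56.  60.  58.  59.
  63.  84. 105. 127. 158. 184. 190. 192. 190. 192. 216. 235. 240. 244.
 245. 242. 240. 240. 240. 240. 240. 241. 240. 240. 240. 240. 240. 240.
 241. 240. 241.]
272 0.03138250108293813
276 0.033856453653422096
281 0.03698506254575004
[ 0.59070107 -0.02621694] (array([ 0.58411121, -0.02648856]), 0.04089825972914696, array([ 0.58718519, -0.03602399]))
```

```bash
python3 - <<'E'
from fit import *
p=np.load('plate.npy');N=P2W(p,[.042,-.056,.02])[0][:2];z=float(np.load('ztouch.npy'))+.0075
u=np.array([np.cos(-.177),np.sin(-.177)])
hit=env.move_linear([*(N-u*.0348),z],v=.03,force_limit=5)
o=env.get_obs();print(hit,o['tcp_pos'],o['contact_force'],(N-o['tcp_pos'][:2])@u)
for n in('wrist','scene'):
    c=env.camera(n);np.save(n+'4.npy',c,allow_pickle=True)
w=np.load('wrist4.npy',allow_pickle=True).item();s=np.load('scene4.npy',allow_pickle=True).item()
print(w['img'][255:310,317].astype(int).mean(1).round())
i1=w['img'][100:350,140:500,::-1];i2=cv2.resize(s['img'][160:240,250:410,::-1],(540,270))
cv2.imwrite('pics/p4.png',np.vstack([cv2.resize(i1,(540,300)),i2]));print(env.get_obs()['time'])
E
```

```text
False [ 0.58970203 -0.01430006  0.02704061] [ 0.38779188 -0.1500717  -0.58021011] 0.0349375975012534
[ 57.  59.  58.  58.  59.  59.  65.  93. 147. 182. 193. 192. 195. 211.
 229. 238. 243. 245. 244. 241. 240. 240. 240. 241. 240. 240. 240. 240.
 240. 240. 240. 241. 240. 240. 240. 240. 240. 240. 240. 241. 240. 240.
 240. 240. 240. 240. 240. 240. 240. 240. 240. 240. 240. 241. 240.]
9.7667
```

View pics/p4.png

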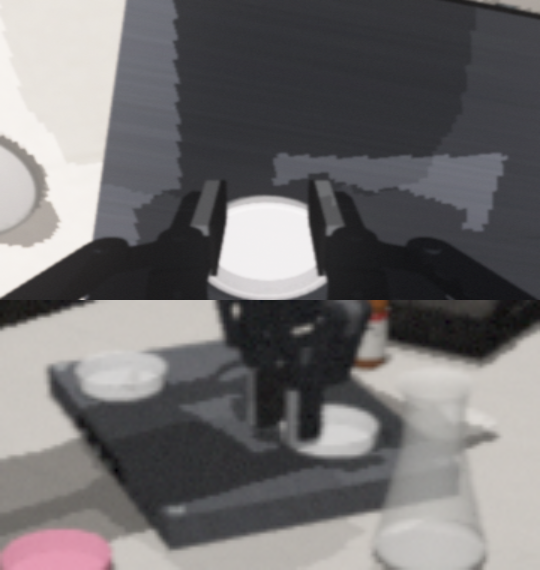

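The near dish now sits low in the right recess and the fingers are clear above it. Next is dish_b, the same way.

```bash
python3 - <<'E'
from fit import *
p=np.load('plate.npy');N=P2W(p,[.042,.056,.02])[0][:2];b=np.array([.5848,.1315]);z=float(np.load('ztouch.npy'))+.0075
u=N-b;u/=np.linalg.norm(u);yaw=np.arctan2(u[1],u[0])
t=env.get_obs()['tcp_pos'];env.move_linear([t[0],t[1],.12],v=.15)
s=b-.055*u
env.move_to([*s,.1],quat(np.pi+yaw)); env.move_linear([*s,z],v=.1)
print(env.move_linear([*(N-u*(.0365+.022)),z],v=.05,force_limit=8))
w=env.camera('wrist');print('rear row edge',np.diff(w['img'][240:310,317].astype(int).mean(1)).round())
hit=env.move_linear([*(N-u*.0343),z],v=.03,force_limit=5)
o=env.get_obs();print(hit,o['tcp_pos'],o['contact_force'],yaw)
w=env.camera('wrist');print(np.diff(w['img'][240:310,317].astype(int).mean(1)).round())
env.move_linear([*o['tcp_pos'][:2],.12],v=.15)
env.move_to([.645,.03,.16],quat(np.pi-.42))
c=env.camera('wrist');np.save('w5.npy',c,allow_pickle=True)
D=env.camera('side')
i1=cv2.resize(c['img'][60:270,140:500,::-1],(600,350));i2=cv2.resize(D['img'][185:285,220:400,::-1],(430,240))
i2=np.hstack([i2,np.zeros((240,170,3),np.uint8)])
cv2.imwrite('pics/p5.png',np.vstack([i1,i2]));print(env.get_obs()['time'])
for n,y in(('R',-.056),('L',.056)):
    q=P2W(p,[.042,y,.026])[0];px=proj(c,q)[0];print(n,px,q)
E
```

```text
False
rear row edge [  3.   0.  -3.  -1.   3.   0.   0.  -3.  -3. -12. -15.  -4.  -3.   2.
  -2.   3.   1.  -2.  -2.   2.  -1.   1.   0.   3.   0.   1.  -2.  -0.
   5.  16.  19.  18.  35.  27.   8.   0.   2.   7.  24.  15.   3.   4.
   2.  -2.  -2.   1.  -1.   1.  -0.   0.   0.   1.  -1.   0.   0.  -0.
   1.   0.   0.  -1.   1.  -1.   0.   0.   0.  -1.   0.   0.   0.]
False [0.63801214 0.10013068 0.02700628] [ 0.19193159 -0.40703376 -0.4468631 ] -0.532207123919898
[  2.   1.   1.  -0.  -1.  -2.   0.   0.  -5. -12. -14.  -5.  -1.  -2.
   0.  -1.   1.  -0.   0.  -2.   6.  25.  55.  38.   9.   1.   2.  14.
  21.  10.   5.   3.  -1.  -3.  -1.   1.  -1.   0.   0.   0.  -1.   0.
   0.   0.  -1.   1.   0.   0.   0.   0.  -1.   1.   0.  -0.   1.  -1.
  -0.   0.   0.  -0.   0.   0.   0.  -1.   0.  -1.  -4.  -7.  -2.]
16.5167
R [261.5157071  195.47011908] [ 0.62408908 -0.02047802  0.026     ]
L [375.39630881 192.96175957] [0.66769343 0.08268525 0.026     ]
```

View pics/p5.png

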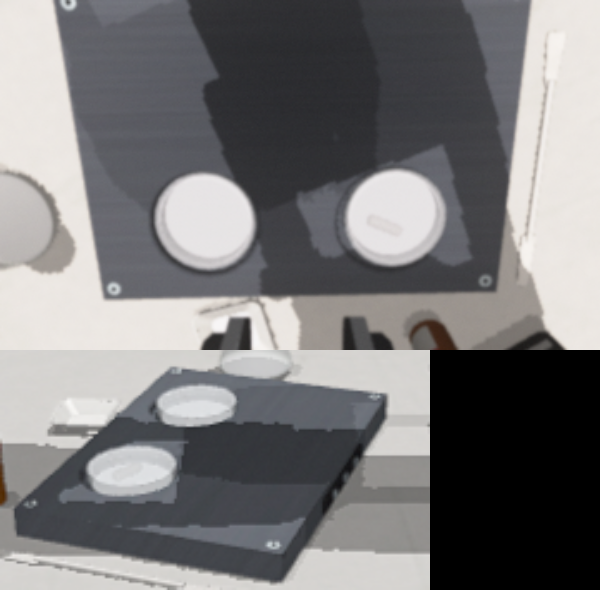

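Both dishes look seated. I'll check height and level by overlaying the expected lid-top circle at z=26 mm (seated, green) and at z=33 mm (not seated, red).

```bash
python3 - <<'E'
from fit import *
p=np.load('plate.npy');t=np.linspace(0,2*np.pi,90)
w=np.load('w5.npy',allow_pickle=True).item()
import fit
for n,px in(('a',(262,193)),('b',(376,190))):
    d,r,m=dish(w,px);cam=np.array(w['position']);d26=cam[:2]+(d-cam[:2])*(cam[2]-.026)/(cam[2]-.033)
    print(n,'r if z26',round(r*(cam[2]-.026)/(cam[2]-.033),5),'r if z33',round(r,5),'plate xy mm',(R.from_euler('z',-p[2]).apply([*(d26-p[:2]),0])*1e3).round(1))
out=[]
for n,box in(('side',(220,185,150,80)),('scene',(280,160,120,64))):
    c=env.camera(n);k=800//box[2];k=5
    im=cv2.resize(c['img'][:,:,::-1],None,fx=k,fy=k,interpolation=cv2.INTER_CUBIC)
    for y in(.056,-.056):
        for z,col in((.026,(0,200,0)),(.033,(0,0,255))):
            cv2.polylines(im,[((proj(c,P2W(p,np.c_[.042+.03*np.cos(t),y+.03*np.sin(t),0*t+z]))+.5)*k).astype(int)],True,col,1)
    x,y,ww,h=[v*k for v in box];i=im[y:y+h,x:x+ww];out.append(cv2.resize(i,(600,int(h*600/ww)))[:300])
cv2.imwrite('pics/p6.png',np.vstack(out)[:600])
E
```

```text
a r if z26 0.0301 r if z33 0.02934 plate xy mm [ 39.6 -54.2   0. ]
b r if z26 0.03014 r if z33 0.02938 plate xy mm [40.  57.2  0. ]
```

View pics/p6.png

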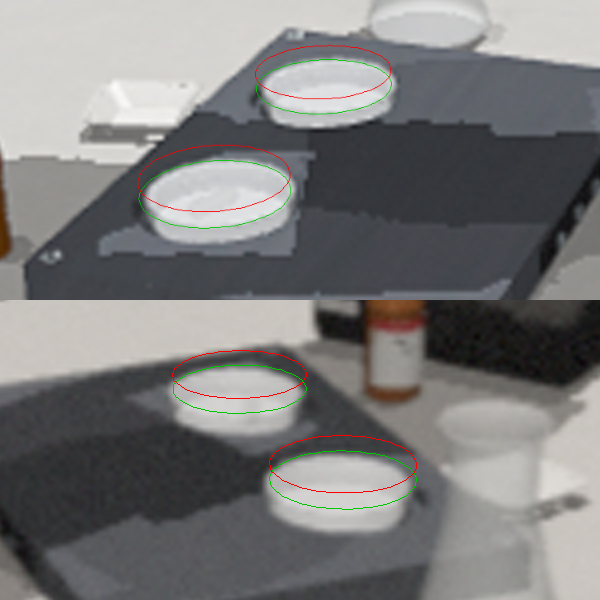

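The lid radii come out at 30.1 mm for z=26 mm. The green circles match in both views, with centres within about 3 mm of the recess centres. Both dishes are home and the bystanders haven't moved.

```bash
python3 -c "
from bench import env
print(env.job_done())"
```

```text
the job is handed in; nothing more can be done
None
```

I pushed both dishes into the recesses, dish_a in the right one and dish_b in the left, and handed the job in at about 17 s; the final images show both lying flat and fully home, but the hand-in returned no verdict.

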